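# Salt the egg from the shaker in the spice rack

### The job

Draw the metal-topped salt shaker out of its socket in the spice rack, carry it over the plate with the egg halves, and there tip it well past level so that its metal cap points down at the middle of the plate from a hand's width or so above. Do not tip it past level anywhere but over the plate, and leave the two spice jars in the rack and the plate where they are. Finish while still holding the shaker tipped and still in the air; do not put it down or let go.

Things in the scene. Friction and masses are not known exactly. Their poses are not given: they have to be found in the camera images.
- shaker: Salt shaker: round grey body, 44 mm in diameter at the foot and tapering a little, 0 to 74 mm along its axis, then a domed metal cap 34 mm in diameter up to 90 mm; about 0.1 kg. Origin: centre of its base; z axis from base to cap. It starts lying in one of the rack's three sockets (any), z axis about 70 degrees off vertical, cap up and towards the front of the rack.
- shaker_cap (a point): Top of the shaker's cap: the point on its axis 90 mm from the base.
- jar_a: Spice jar with a green lid and a brownish label, 46 mm in diameter, 106 mm long, lying in another socket of the rack just as the shaker does. Origin: centre of its base; z axis towards the lid. To be left alone.
- jar_b: Spice jar with a green lid and a label with red in it, 46 mm in diameter, 106 mm long, lying in another socket of the rack. Origin: centre of its base; z axis towards the lid. To be left alone.
- rack: Light wooden spice rack, fixed: base board 125 x 275 x 10 mm, origin centre of its underside, x to its back, y along the row. Sockets at y = -95, 0, +95 mm hold a bottle each; their axes rise at 25 degrees above level towards rack -x (roughly to the robot). A bottle comes out by a pull along the socket's axis, with about 2 mm of play; its base centre sits at rack x = +45, z = 42 mm.
- rack_collar (a point): Centre of the open mouth of the middle socket. A socket is a square wooden collar, 61 mm across outside, 49 mm inside, round the lowest 30 mm of the bottle, closed at the bottle's base. Beyond the collar the bottle lies on a rail 30 mm wide and 8 mm thick, reaching 85 mm from the bottle's base; it is free at both sides and above.
- plate: White round dinner plate, 200 mm in diameter, rim 22 mm high, loose, lying on the worktop; origin: centre of its underside. Two boiled egg halves (44 mm in diameter, tops 35 mm above the worktop, 26 mm either side of the centre) are fixed on it.

How it is judged (in metres and radians):
On the way:
1. the shaker is drawn out of its socket: held by the fingers, clear of the rack, its base 100 mm or more above the worktop (height (world z) of shaker above 0.1 m and contact force between shaker and the fingers above 1 N and contact force between shaker and rack below 0.1 N), for 0.2 s.
At the end, for the whole second after the job is handed in: Held still by the fingers, tipped 10 degrees or more past level, cap down; cap top within 60 mm (from above) of the plate's centre, 60 to 250 mm above the worktop; shaker clear of rack and plate; jars within 20 mm and plate within 30 mm of their start (angle between shaker's own z axis and vertical above 1.75 rad and horizontal distance between shaker_cap and plate below 0.06 m and height (world z) of shaker_cap between 0.06 and 0.25 m and contact force between shaker and the fingers above 1 N and contact force between shaker and rack below 0.1 N and contact force between shaker and plate below 0.1 N and linear speed of shaker below 0.05 m/s and angular speed of shaker below 0.3 rad/s and distance of each of jar_a, jar_b from where it was at the start of the episode below 0.02 m and distance of plate from where it was at the start of the episode below 0.03 m); the arm keeps its last pose, push and grip.
It fails at once if the shaker is tipped past level (7 degrees or more) while its cap is more than 110 mm from the plate's centre seen from above (angle between shaker's own z axis and vertical above 1.7 rad and horizontal distance between shaker_cap and plate above 0.11 m).
It fails at once if a spice jar is moved more than 20 mm (distance of any of jar_a, jar_b from where it was at the start of the episode above 0.02 m).
It fails at once if the plate is pushed more than 30 mm (distance of plate from where it was at the start of the episode above 0.03 m).
It also fails if it takes over 35 s, if anything falls off the work surface, if the arm or the gripper's body presses on something with over 40 N, if the wrist force passes 120 N, or if a joint passes its speed limit or range.

### The arm

A 6-joint arm with a two-finger parallel gripper is mounted at the origin on a cart in front of the work surface, level with it; the furniture and walls round the work are solid. World frame = base frame: x ahead of the robot, y to its left, z up, the work surface at z = 0. Lengths are in mm, angles in rad, forces in N, time in s.
With the tool pointing down it reaches from about 350 to 975 mm from the base axis. Payload 7.1 kg.
Tool frame: the origin (TCP) lies midway between the tips of the shut fingers; the grasp point (between the pads) lies 19 mm behind it (ctrl.grasp_offset is the distance from the TCP to the grasp point, in mm); z points along the fingers, y is the line along which they close (so a half turn about z gives the same grasp; the last joint's range is limited). The gripper opens to 88 mm and grips with 3 to 60 N. Pads are 20 mm wide; open, the fingers measure 115 mm over their backs; the gripper's body (75 mm by 178 mm) begins 61 mm behind the grasp point.
Start: joints at [1.281, 0.423, 1.63, -0, 1.089, -0.019], TCP at [167.157, 602.215, 222.675] pointing down, gripper open.
Joint ranges: [-3, 3], [-0.9, 2.11], [0.09, 2.58], [-1.31, 4.45], [0.11, 2.69], [-2.54, 2.54]. Speed limits (rad/s): [2.39, 2.39, 3.01, 3.14, 3.14, 3.14].

### API

Orientations are given as a rotation vector (axis times angle).
In Python, from workcell import ctrl gives the robot as it stands. The module is installed in compiled form; this text tells all that it offers.
- The arm moves only by the tool servo_tool, never from a script. Its argument "rows" is a list of rows, each a list of 7 numbers: the turn, a rotation vector about the tool's x, y, z as a fraction of full scale, then the shift along the tool's x, y, z as a fraction of full scale, then the finger opening in mm, from 0 to 87.8. A call has 1 to 10 rows; each row is the pose to reach, as a shift and turn from the pose commanded when the call began, along the tool's axes at that moment; what a row does not reach only later rows make up. Full scale, the value 1, is 20 cm for a shift and 1.5 rad for a turn. A row lasts 1/8 s, in which the tool goes at most 62.5 mm and 10.7 degrees, less where a joint would pass 70% of its speed; a pose out of reach is approached as far as the arm can. A call with a number of a shift or a turn outside -1 to 1 is refused whole. A call with a gripper value outside its range is refused whole. The fingers move at their own pace and stop on an object; the grip force is fixed at half the most. Time passes only in rows, so rows that repeat a pose let the fingers close. It gives the time, the measured TCP pose, the force, the opening and the grip force at its end, in the units of the state.
- ctrl.get_obs(): the state, without advancing time (a new reading comes with each control period).
- ctrl.get_image(name): name is "scene" or "side" or "wrist"; returns (picture, depth): 384x512x3 uint8, red, green, blue; 384x512 float32, mm along the optical axis (not along the pixel's ray), 0 where there is no reading.
- ctrl.camera_info(name): a dict with "intrinsics" (3x3 intrinsics, pixels), "R" (3x3) and "t" (3): a world point X has camera coordinates R X + t. Camera axes: x right, y down, z forward; pixel columns grow to the right and rows downward; lengths in mm; the calibration is good to about 2 mm. The wrist camera is an equidistant fisheye: a pixel r from the principal point sees the ray r / f radians off the axis. A picture is of the moment at which its call begins: read the wrist's pose just before it. camera_info takes no time and is no camera call; for the wrist camera it gives the pose at the moment of the call.
- ctrl.close_job(): hands the job in; it is judged then, once.
The state is a dict: "t": time; "qpos": joint angles; "qvel": joint speeds; "joint_torque": joint torques, N m; "ee_pos": TCP position; "orientation": TCP orientation; "ft_force": force on the tool from outside, world axes, zero at the start; "moment": the same for the moment, N m; "width": finger opening in mm; "grasp_force": force on a finger pad.
Only numpy, scipy, OpenCV 4.12 (cv2) and the standard library are available. Lean on these libraries where they do the work, as an engineer would, in place of code of your own. Each camera call takes 0.05 s, during which the arm holds its last target. There are 200 camera calls.

## Working session

There is one attempt and no reset: what is moved stays moved. The work goes in short steps, Python scripts to look and compute and a tool call to move; the robot and the scene stay as the last step left them, time stands still between calls to the robot, and variables do not carry over. Pictures are saved under pics/ and viewed, at most 10 in all, crops included, and the job is handed in when it is done.

Besides the shell and the picture viewer there is one more tool, called after "Call:" by a JSON object that holds its "op" and its "data". servo_tool: Moves the arm, as the interface text tells. Its arguments: {"type":"object","properties":{"rows":{"type":"array","items":{"type":"array","items":{"type":"number"}}}},"required":["rows"]}

```bash
mkdir -p pics
python3 - <<'E'
from workcell import ctrl
import cv2,numpy as np
for n in("scene","side"):
    im,d=ctrl.get_image(n); cv2.imwrite(f"pics/{n}.png",im[...,::-1]); np.save(f"pics/{n}.npy",d)
    c=ctrl.camera_info(n); print(n,(-c["R"].T@c["t"]).round(),c["R"].round(2).tolist())
o=ctrl.get_obs();print(o["ee_pos"],o["orientation"],o["t"])
E
```

```text
scene [  92. -712.  547.] [[0.82, -0.57, -0.0], [-0.28, -0.39, -0.88], [0.5, 0.72, -0.48]]
side [ 540. -953.  705.] [[1.0, -0.05, -0.02], [-0.04, -0.58, -0.82], [0.03, 0.82, -0.58]]
[167.02602397 601.76598398 222.00489904] [-4.24007202e-01 -3.11263635e+00  2.05284276e-03] 0.1
```

View pics/scene.png

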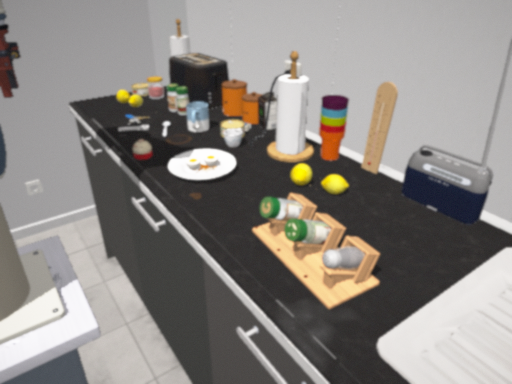

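View pics/side.png

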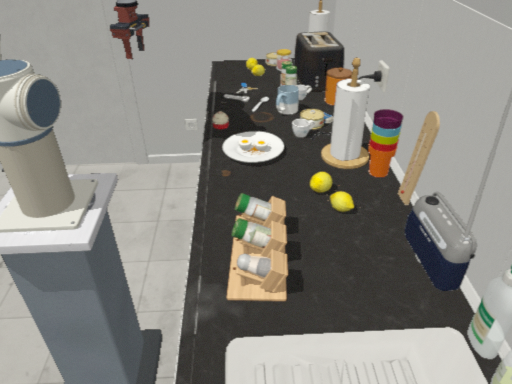

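Both views show the shaker (grey, metal cap) in the nearest socket (scene ≈(345,258), side ≈(258,265)), with the two green-lidded jars beyond it. The plate is at scene (202,164), side (253,147).

```bash
cat > h.py <<'E'
import numpy as np,cv2
from workcell import ctrl
def cloud(n,d):
    c=ctrl.camera_info(n);K=c["intrinsics"];v,u=np.mgrid[:384,:512]
    P=np.stack([(u-K[0][2])/K[0][0]*d,(v-K[1][2])/K[1][1]*d,d],-1)
    return (P-c["t"])@c["R"]
E
python3 - <<'E'
from h import *
for n,pb,rb in(("scene",(160,245,145,185),(245,385,190,305)),("side",(215,292,125,168),(222,295,188,305))):
    d=np.load(f"pics/{n}.npy");im=cv2.imread(f"pics/{n}.png").astype(int);W=cloud(n,d)
    s=np.s_[pb[2]:pb[3],pb[0]:pb[1]];w=W[s].reshape(-1,3);m=(im[s].min(-1).reshape(-1)>150)&(w[:,2]<60)&(w[:,2]>-5)
    q=w[m][:,:2].astype(np.float32);print(n,"plate",cv2.minEnclosingCircle(q),cv2.fitEllipse(cv2.convexHull(q)),w[m][:,2].max())
    s=np.s_[rb[2]:rb[3],rb[0]:rb[1]];w=W[s].reshape(-1,3);c=im[s].reshape(-1,3)
    m=(c[:,2]-c[:,0]>40)&(w[:,2]>4)&(w[:,2]<16);print("board",m.sum(),cv2.minAreaRect(w[m][:,:2].astype(np.float32)),np.median(w[m][:,2]))
    for p in ([(330,258),(345,255),(358,258),(345,245),(345,268)] if n=="scene" else [(243,262),(258,265),(266,266),(258,258),(258,274)]): print(p,W[p[1],p[0]].round(),c is None or im[p[1],p[0]])
    a,b,e,f=rb;cv2.imwrite(f"pics/c_{n}.png",cv2.resize(im[e:f,a:b].astype(np.uint8),None,fx=5,fy=5,interpolation=2))
E
```

```text
scene plate ((609.8160400390625, 273.5519714355469), 138.55918884277344) ((598.2859497070312, 280.0623474121094), (219.70413208007812, 272.9827880859375), 136.71131896972656) 37.59067422643886
board 2946 ((655.4234008789062, -216.2626190185547), (324.9517822265625, 295.6191101074219), 85.28279113769531) 8.974731835964375
(330, 258) [ 525. -328.   79.] [236 237 238]
(345, 255) [ 558. -334.   74.] [173 172 176]
(358, 258) [ 584. -344.   61.] [160 162 168]
(345, 245) [ 591. -305.   64.] [120 160 202]
(345, 268) [ 558. -339.   47.] [103 122 143]
side plate ((578.16455078125, 278.5184326171875), 123.5087890625) ((574.9064331054688, 278.19329833984375), (201.07901000976562, 253.6194610595703), 4.8943023681640625) 37.174491766354436
board 1434 ((569.7427368164062, -230.36309814453125), (276.88909912109375, 124.66790008544922), 85.23532104492188) 9.376100105268407
(243, 262) [ 534. -332.   81.] [209 215 216]
(258, 265) [ 564. -333.   71.] [165 168 171]
(266, 266) [ 581. -337.   71.] [170 176 177]
(258, 258) [ 565. -320.   78.] [188 204 216]
(258, 274) [ 564. -340.   52.] [112 123 129]
```

View pics/c_scene.png

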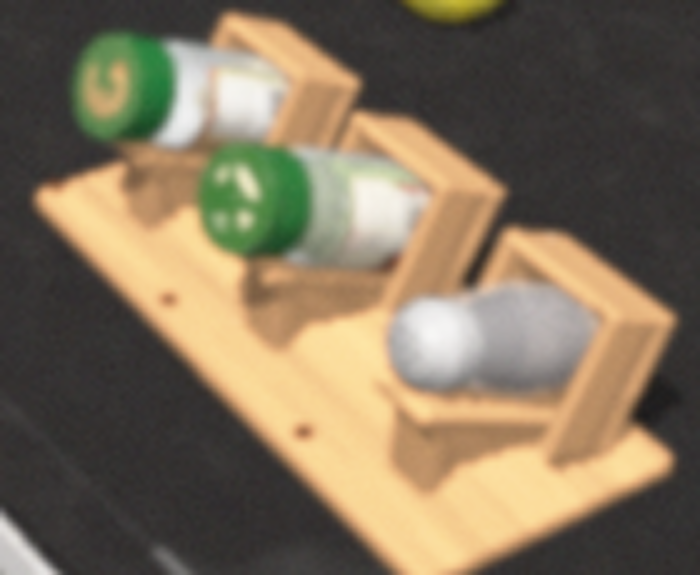

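The crop shows the shaker lying in its socket: cap at left, body running into the collar, clear space on both sides. Next I'll refine the plate centre by its rim outline and set up the move helper.

```bash
cat >> h.py <<'E'
from scipy.spatial.transform import Rotation as Ro
yaw=np.radians(-4.8);X=np.array([np.cos(yaw),np.sin(yaw),0]);Y=np.array([-np.sin(yaw),np.cos(yaw),0]);Z=np.array([0,0,1.])
C=np.array([570,-230.,0]); base=C+45*X-95*Y+42*Z
def S(e): e=np.radians(e); return -np.cos(e)*X+np.sin(e)*Z      # shaker axis at elevation e
def toolR(e,sy):   # tool perpendicular to the shaker axis, closing along rack y
    s=S(e);z=np.cross(Y,s);z=z if z[2]<0 else -z
    y=sy*Y;return np.stack([np.cross(y,z),y,z],1)
def row(grasp,R):   # row numbers to bring grasp point there
    o=ctrl.get_obs();R0=Ro.from_rotvec(o["orientation"]).as_matrix()
    tcp=np.asarray(grasp)+19*R[:,2]
    return np.r_[Ro.from_matrix(R0.T@R).as_rotvec()/1.5,R0.T@(tcp-o["ee_pos"])/200].round(3)
E
python3 - <<'E'
from h import *
from scipy.optimize import least_squares
for n,pb in(("scene",(160,245,145,185)),("side",(215,292,125,168))):
    im=cv2.imread(f"pics/{n}.png");c=ctrl.camera_info(n);K=np.array(c["intrinsics"])
    m=np.zeros((384,512),np.uint8);s=np.s_[pb[2]:pb[3],pb[0]:pb[1]];m[s]=(im[s].min(-1)>120)
    cs,_=cv2.findContours(m,0,1);h=cv2.convexHull(max(cs,key=cv2.contourArea))[:,0].astype(float)
    r=np.c_[h,np.ones(len(h))]@np.linalg.inv(K).T@c["R"];o=-c["R"].T@c["t"]
    p=o+r*((22-o[2])/r[:,2:]);f=least_squares(lambda q:np.hypot(p[:,0]-q[0],p[:,1]-q[1])-q[2],[580,280,100],loss="soft_l1",f_scale=3);print(n,f.x.round(1),np.abs(f.fun).max().round(1))
R0=Ro.from_rotvec(ctrl.get_obs()["orientation"]).as_matrix();print(R0.round(3),base)
for sy in(1,-1):
    R=toolR(25,sy);print(sy,np.degrees(Ro.from_matrix(R0.T@R).as_rotvec()))
    print(row([370,400,300],R),(base+50*S(25)).round(1))
E
```

```text
scene [577.  251.3 103.7] 5.2
side [577.2 254.6 101.8] 2.8
[[-0.964  0.267 -0.   ]
 [ 0.267  0.964 -0.001]
 [ 0.    -0.001 -1.   ]] [ 606.89278355 -328.43232458   42.        ]
1 [  2.26321642  24.91779732 -10.5599814 ]
[ 0.026  0.29  -0.123 -1.208 -0.708 -0.303] [ 561.7 -324.6   63.1]
-1 [ 36.67182474  -3.33080308 165.47650021]
[ 0.427 -0.039  1.925 -1.208 -0.708 -0.303] [ 561.7 -324.6   63.1]
```

Call:
{"op": "servo_tool", "data": {"rows": [[0,0,0,-0.2,-0.1,-0.1,70],[0,0,-0.03,-0.4,-0.3,-0.2,70],[0,0,-0.06,-0.6,-0.5,-0.4,70],[0,0,-0.09,-0.8,-0.7,-0.4,70],[0,0,-0.123,-1,-0.85,-0.4,70],[0,0,-0.123,-1,-1,-0.4,70],[0,0,-0.123,-1,-1,-0.4,70]]}}

```text
t: 0.98
ee_pos: [306.1, 354.3, 302.5]
orientation: [-0.139, -3.138, 0.001]
ft_force: [-0.2, 0.6, 0.8]
width: 70.0
grasp_force: 0.0
```

```bash
python3 -c "
from h import *
o=ctrl.get_obs();print(o['t'],o['ee_pos'],o['qpos']);print(row([540,-324,260],toolR(25,1)))"
```

```text
0.975 [306.13689697 354.3482477  302.52796902] [ 8.32858061e-01  9.30986503e-02  1.87932757e+00 -1.70337890e-05
  1.16994497e+00 -6.49508419e-01]
[ 0.000e+00  2.910e-01 -3.000e-03 -1.424e+00 -3.275e+00  3.000e-01]
```

Call:
{"op": "servo_tool", "data": {"rows": [[0,0,0,-0.2,-0.25,0,70],[0,0,0,-0.4,-0.5,0,70],[0,0,0,-0.5,-0.75,0,70],[0,0,0,-0.7,-1,0,70]]}}

```text
t: 1.48
ee_pos: [428.4, 145.3, 302.8]
orientation: [0.133, 3.138, 0.001]
ft_force: [1.2, 0.9, 0.7]
width: 69.7
grasp_force: 0.0
```

Call:
{"op": "servo_tool", "data": {"rows": [[0,0,0,-0.2,-0.25,0,70],[0,0,0,-0.4,-0.5,0,70],[0,0,0,-0.5,-0.75,0,70],[0,0,0,-0.7,-1,0,70]]}}

```text
t: 1.98
ee_pos: [550.3, -65.1, 302.5]
orientation: [0.135, 3.139, 0.001]
ft_force: [0.6, 0.6, 0.5]
width: 69.8
grasp_force: 0.0
```

Call:
{"op": "servo_tool", "data": {"rows": [[0,0,0,0,-0.25,0,70],[0,0.1,0,0,-0.5,0,70],[0,0.2,0,0,-0.75,0,70],[0,0.29,0,0,-1,0,70],[0,0.29,0,0,-1.0,0,70],[0,0.29,0,0,-1.0,0,70]]}}

```text
t: 2.72
ee_pos: [532.5, -262.4, 301.8]
orientation: [-0.116, -2.705, -0.027]
ft_force: [-0.2, 1.0, 0.1]
width: 70.3
grasp_force: 0.0
```

```bash
python3 -c "
from h import *
o=ctrl.get_obs();print(o['t'],o['ee_pos'],o['qpos']);R=toolR(25,1);print(row(base+50*S(25)-100*R[:,2],R),row(base+50*S(25),R))"
```

```text
2.725 [ 532.54389272 -262.4171934   301.78219331] [-0.40850726  0.51549921  1.36071155 -0.13417278  1.67956386 -1.88017199]
[ 0.001  0.001 -0.001 -0.659 -0.298  0.604] [ 1.000e-03  1.000e-03 -1.000e-03 -6.590e-01 -2.980e-01  1.104e+00]
```

Call:
{"op": "servo_tool", "data": {"rows": [[0,0,0,-0.25,-0.1,0.1,70],[0,0,0,-0.5,-0.2,0.25,70],[0,0,0,-0.66,-0.3,0.4,70],[0,0,0,-0.66,-0.3,0.6,70],[0,0,0,-0.66,-0.3,0.6,70]]}}

```text
t: 3.35
ee_pos: [593.8, -326.7, 136.4]
orientation: [-0.114, -2.7, -0.029]
ft_force: [0.4, -0.5, -0.6]
width: 69.8
grasp_force: 0.0
```

Run:
```python
from h import *
c=ctrl.camera_info("wrist");im,d=ctrl.get_image("wrist");cv2.imwrite("pics/w1.png",im[...,::-1])
R=toolR(25,1);g=base+50*S(25);print(row(g,R))
K=np.array(c["intrinsics"])
for P in(base+90*S(25),base+30*S(25)+30*-R[:,2],g):
    p=c["R"]@P+c["t"];th=np.arctan2(np.hypot(*p[:2]),p[2]);ph=np.arctan2(p[1],p[0]);print(K[0,2]+K[0,0]*th*np.cos(ph),K[1,2]+K[1,1]*th*np.sin(ph))
```

```text
[ 0.001  0.    -0.001 -0.005 -0.001  0.51 ]
255.98750091086458 152.9849526881197
256.0815776508464 235.46935997002132
256.135770738649 199.71936374229756
```

View pics/w1.png

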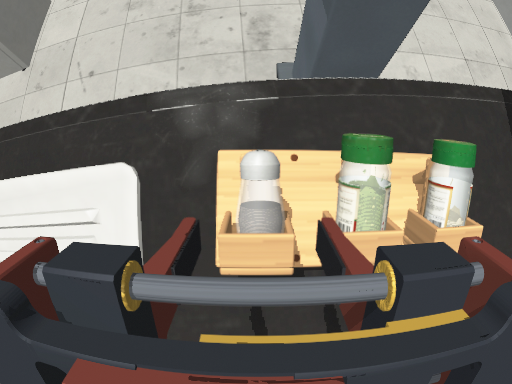

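The wrist view shows the shaker centred between the fingers (cap top (260,150), predicted (256,153)), about 2–3 mm toward the jars. I'll shift slightly and descend.

Call:
{"op": "servo_tool", "data": {"rows": [[0,0,0,0,0.012,0.1,64],[0,0,0,-0.005,0.012,0.2,64],[0,0,0,-0.005,0.012,0.3,64],[0,0,0,-0.005,0.012,0.4,64],[0,0,0,-0.005,0.012,0.46,64],[0,0,0,-0.005,0.012,0.5,64],[0,0,0,-0.005,0.012,0.5,64]]}}

```text
t: 4.28
ee_pos: [554.4, -323.1, 46.7]
orientation: [-0.117, -2.704, -0.026]
ft_force: [0.7, -0.5, -0.1]
width: 64.2
grasp_force: 0.0
```

Call:
{"op": "servo_tool", "data": {"rows": [[0,0,0,0,0,0,50],[0,0,0,0,0,0,40],[0,0,0,0,0,0,30],[0,0,0,0,0,0,20],[0,0,0,0,0,0,20],[0,0,0,0,0,0,20]]}}

```text
t: 5.03
ee_pos: [555.1, -323.2, 47.4]
orientation: [-0.117, -2.705, -0.026]
ft_force: [2.1, 0.9, 2.1]
width: 38.4
grasp_force: 29.6
```

Call:
{"op": "servo_tool", "data": {"rows": [[0,0,0,0.03,0,0,20],[0,0,0,0.08,0,0,20],[0,0,0,0.14,0,0,20],[0,0,0,0.2,0,0,20],[0,0,0,0.26,0,0,20],[0,0,0,0.32,0,0,20],[0,0,0,0.38,0,0,20],[0,0,0,0.38,0,0,20]]}}

```text
t: 6.02
ee_pos: [485.0, -317.1, 79.5]
orientation: [-0.117, -2.704, -0.026]
ft_force: [-0.2, 0.5, -1.6]
width: 38.7
grasp_force: 29.6
```

Call:
{"op": "servo_tool", "data": {"rows": [[0,0,0,0,0,-0.1,20],[0,0,0,0,0,-0.2,20],[0,0,0,0,0,-0.4,20],[0,0,0,0,0,-0.6,20],[0,0,0,0,0,-0.8,20],[0,0,0,0,0,-0.8,20],[0,0,0,0,0,-0.8,20]]}}

```text
t: 6.9
ee_pos: [552.4, -322.6, 222.9]
orientation: [-0.116, -2.702, -0.027]
ft_force: [-0.4, 0.4, -1.2]
width: 38.6
grasp_force: 29.6
```

Run:
```python
from h import *
im,d=ctrl.get_image("side");cv2.imwrite("pics/s2.png",cv2.resize(im[120:312,150:406,::-1],None,fx=3,fy=3,interpolation=2))
o=ctrl.get_obs();print(o["qpos"])
P=np.array([577,253,150.])
s=S(-25);g=P-40*s+0*Z;R=toolR(-25,1);print(g,row(g,R),row(g+100*Z,toolR(25,1)))
```

```text
[-0.47080213  0.65211263  1.31119315 -0.1586691   1.58801243 -1.92520829]
[613.12516952 249.96648476 166.90473047] [ 1.000e-03 -5.830e-01 -2.000e-03 -2.440e-01  2.878e+00  2.910e-01] [ 1.000e-03 -1.000e-03 -1.000e-03  4.100e-02  2.878e+00 -1.270e-01]
```

View pics/s2.png

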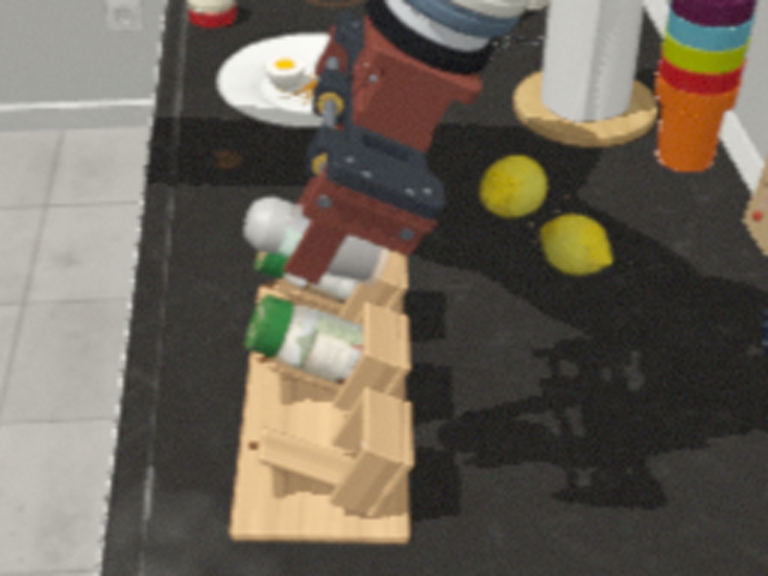

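The shaker is held square in the fingers, its socket is empty and the jars are in place. Carry it across toward the plate.

Call:
{"op": "servo_tool", "data": {"rows": [[0,0,0,0.06,0.08,-0.15,20],[0,0,0,0.12,0.2,-0.27,20],[0,0,0,0.12,0.4,-0.27,20],[0,0,0,0.12,0.6,-0.27,20],[0,0,0,0.12,0.8,-0.27,20],[0,0,0,0.12,1,-0.27,20]]}}

```text
t: 7.7
ee_pos: [570.3, -122.6, 281.6]
orientation: [-0.117, -2.701, -0.027]
ft_force: [0.1, -0.3, -1.2]
width: 38.6
grasp_force: 29.6
```

Call:
{"op": "servo_tool", "data": {"rows": [[0,0,0,0,0.2,0,20],[0,0,0,0,0.4,0,20],[0,0,0,0,0.6,0,20],[0,0,0,0,0.8,0,20],[0,0,0,0,1,0,20]]}}

```text
t: 8.32
ee_pos: [587.6, 76.4, 281.5]
orientation: [-0.117, -2.701, -0.025]
ft_force: [1.0, -0.3, -1.2]
width: 38.6
grasp_force: 29.6
```

Call:
{"op": "servo_tool", "data": {"rows": [[0,0,0,0,0.2,0,20],[0,0,0,0,0.4,0,20],[0,0,0,0,0.6,0,20],[0,0,0,0,0.75,0,20],[0,0,0,0,0.86,0,20],[0,0,0,0,0.88,0,20],[0,0,0,0,0.88,0,20]]}}

```text
t: 9.2
ee_pos: [603.9, 250.1, 283.2]
orientation: [-0.117, -2.704, -0.025]
ft_force: [0.8, 0.2, -1.0]
width: 38.6
grasp_force: 29.6
```

Run:
```python
from h import *
im,d=ctrl.get_image("side");cv2.imwrite("pics/s3.png",cv2.resize(im[40:232,150:406,::-1],None,fx=3,fy=3,interpolation=2))
o=ctrl.get_obs();print(o["qpos"])
P=np.array([577,253,140.])
s=S(-25);g=P-40*s;R=toolR(-25,1);print(g,row(g,R))
```

```text
[ 0.29884276  0.6184957   1.22923254  0.1602182   1.69905392 -1.19695281]
[613.12516952 249.96648476 156.90473047] [-0.    -0.581 -0.002 -0.38   0.005  0.615]
```

View pics/s3.png

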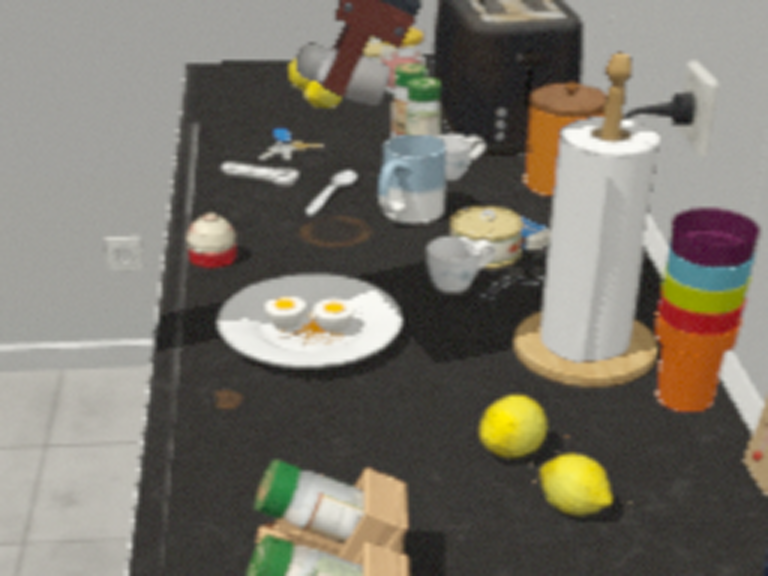

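The shaker is held above the plate, which is undisturbed along with the jars. Now lower and tip it.

Call:
{"op": "servo_tool", "data": {"rows": [[0,-0.04,0,-0.05,0,0.08,20],[0,-0.12,0,-0.1,0,0.17,20],[0,-0.2,0,-0.16,0,0.26,20],[0,-0.28,0,-0.22,0,0.35,20],[0,-0.36,0,-0.28,0,0.44,20],[0,-0.44,0,-0.34,0,0.53,20],[0,-0.52,0,-0.38,0,0.6,20],[0,-0.58,0,-0.38,0,0.615,20],[0,-0.58,0,-0.38,0,0.615,20],[0,-0.58,0,-0.38,0,0.615,20]]}}

```text
t: 10.5
ee_pos: [622.0, 249.0, 140.7]
orientation: [0.118, 2.704, -0.025]
ft_force: [0.5, 0.6, -1.1]
width: 38.7
grasp_force: 29.7
```

Run:
```python
from h import *
im,d=ctrl.get_image("side");cv2.imwrite("pics/s4.png",cv2.resize(im[40:232,150:406,::-1],None,fx=3,fy=3,interpolation=2))
o=ctrl.get_obs();R=Ro.from_rotvec(o["orientation"]).as_matrix();print(o["t"],o["width"],o["grasp_force"],R.round(2)[:,0],"cap",o["ee_pos"]-19*R[:,2]+40*R[:,0])
```

```text
10.55 38.70195258726559 29.681172259734012 [-0.9   0.08 -0.42] cap [578.19865979 252.95621189 141.24387383]
```

View pics/s4.png

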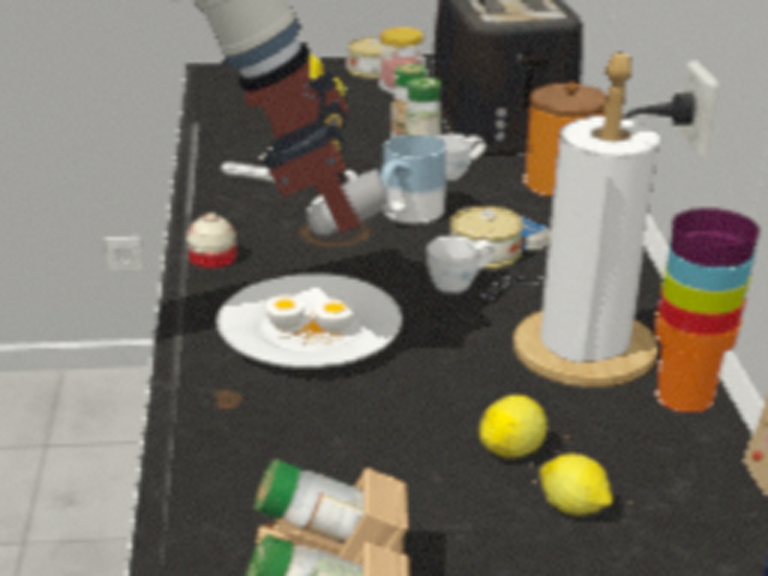

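The shaker is tipped about 25° past level, cap down and held firmly. Its cap is over the plate centre, about 140 mm up. The plate and jars are unmoved.

```bash
python3 -c "
from workcell import ctrl
print(ctrl.close_job())"
```

```text
the job is handed in; nothing more can be done
None
```

The job is handed in: the shaker is held still in the gripper, tipped about 25° past level with its cap about 140 mm above the middle of the plate, and the jars and plate look unmoved in the last picture; the judge's verdict was not shown.

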